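# Hook a parts carton out of a deep shelf

### The arm

A 6-joint arm with a two-finger parallel gripper is mounted at the origin on a cart in front of the work surface, level with it; the furniture and walls round the work are solid. World frame = base frame: x ahead of the robot, y to its left, z up, the work surface at z = 0. Lengths are in m, angles in rad, forces in N, time in s.
With the tool pointing down it reaches from about 0.35 to 0.875 m from the base axis. Payload 4.2 kg.
Tool frame: the origin (TCP) lies at the very end of the fingers, on their centre line; the grasp point (between the pads) lies 19 mm behind it; z points along the fingers, y is the line along which they close (so a half turn about z gives the same grasp; the last joint's range is limited). The gripper opens to 85 mm and grips with 20 to 120 N. Pads are 22 mm wide; open, the fingers measure 114 mm over their backs; the gripper's body (76 mm by 85 mm) begins 54 mm behind the grasp point. The pads swing forward as they close: fully open they stand 13 mm farther back than shut.
Start: joints at [1.437, 0.385, 0.008, 0, -1.194, -0.259], TCP at [0.239, 0.577, 0.203] pointing down, gripper open.
Joint ranges: [-3.14, 3.14], [-1.21, 2.06], [-1.07, 1.41], [-3.16, 2.05], [-2.99, -0.16], [-3.1, 3.1]. Speed limits (rad/s): [2.79, 2.79, 3.14, 3.14, 3.14, 3.14].

### API

Orientations are given as a 3x3 rotation matrix whose columns are the frame's x, y, z axes.
In Python, from workcell import * gives the robot as it stands. The module is installed in compiled form; this text tells all that it offers.
- The arm moves only by the shell command python3 -m inch 'ROWS'. ROWS is JSON, a list that holds one entry, the list of rows, each a list of 7 numbers: the shift along the tool's x, y, z in units of 0.6 m (1.0 is 0.6 m), then the turn, a rotation vector about the tool's x, y, z in units of 90 degrees (1.0 is 90 degrees), then the closure, from -1 (fully open) to 1 (shut), so that 0 is half open. In form: [[[x, y, z, wx, wy, wz, jaw], ...]]. A call has 1 to 12 rows; each row is the pose to reach, as a shift and turn from the pose commanded when the call began, along the tool's axes at that moment; what a row does not reach only later rows make up. A row lasts 1/12 s, in which the tool goes at most 41.7 mm and 7.16 degrees, less where a joint would pass 70% of its speed; a pose out of reach is approached as far as the arm can. A call with a number of a shift or a turn outside -1 to 1 is refused whole. A call with a gripper value outside its range is refused whole. The fingers move at their own pace and stop on an object; the grip force is fixed at half the most. Time passes only in rows, so rows that repeat a pose let the fingers close. It gives the time, the measured TCP pose, the force, the opening and the grip force at its end, in the units of the state.
- get_obs(): the state, without advancing time (a new reading comes with each control period).
- grab_frame(name): name is "scene" or "top"; returns the picture (480x640x3 uint8, red, green, blue); there is no depth.
- get_calibration(name): a dict with "fov_y" (degrees; the focal length in pixels is half the picture's height over the tangent of half this angle, whatever the lens; pixels are square), "cx", "cy" (the principal point, pixels), "extrinsics" (4x4, takes a point from world to camera coordinates). Camera axes: x right, y down, z forward; pixel columns grow to the right and rows downward; lengths in m; the calibration is good to about 2 mm. A picture is of the moment at which its call begins. get_calibration takes no time and is no camera call.
- sign_off(): hands the job in; it is judged then, once.
The state is a dict: "t": time; "qpos": joint angles; "qvel": joint speeds; "joint_efforts": joint torques, N m; "eef_pos": TCP position; "orientation": TCP orientation; "contact_force": force on the tool from outside, world axes, zero at the start; "wrist_torque": the same for the moment, N m; "grip_width": finger opening in m; "grasp_force": force on a finger pad.
Only numpy, scipy, OpenCV 4.12 (cv2) and the standard library are available. Lean on these libraries where they do the work, as an engineer would, in place of code of your own. Each camera call takes 0.05 s, during which the arm holds its last target. There are 200 camera calls.

### The job

Take the pull hook by its wooden handle, reach in under the clear roof of the shelf, drop its cross plate over the front lip into the carton and drag the carton forward along the shelf board until you feel it come up firmly against the rubber buffers of the front stop, leaning about 5 N on them for a moment. Be gentle: the hook must never load the carton with more than 15 N, and neither the gripper nor the arm may touch the carton. Leave the carton there, level and square against the buffers, unhook, stand the pull hook upright on the free table top again and let go, without shifting the small things lying about.

Things in the scene. Friction and masses are not known exactly. Their poses are not given: they have to be found in the camera images.
- shelf: Fixed low shelf 260 (x) x 160 (y) x 152 mm: 12 mm plywood board on the table, four posts, low side and back rails, clear roof. Origin: centre of the board's underside; x points from mouth to back, z up. Roof from x -80 to +130 mm, underside 146 mm above the table; front posts at x -72, y -73 and +73 mm. The carton slides along x with about 1 to 5 N of plain friction.
- front_stop: Aluminium bar across the shelf's front edge, same origin and axes as the shelf: x -130 to -120 mm, top 40 mm above the table. On it two stiff, locked rubber-headed screw buffers at y -32 and +32 mm, 27 mm above the table, facing +x, screwed out alike by an unmeasured amount: faces anywhere from x -116 to -92 mm, so contact must be felt.
- carton: Open cardboard carton 112 (x) x 102 (y) x 50 mm on the shelf board, its load fixed in the rear half; 0.35 to 0.6 kg in all. Origin: centre of its underside (12 mm above the table); x points to its back, z up. Front wall: outside at x -55 mm (meets the buffers), inside at -50 mm, lip a 6 mm round bead. Inside free from there to x 0; floor 4 mm thick.
- carton_lip (a point): Middle of the top of the carton's front lip, 53 mm in front of its origin and 50 mm above its underside.
- pull_hook: Pull hook, 230 mm, 0.11 kg, standing on the table. Origin: underside, below the middle of the wooden handle; x points to the cross plate, z up. Handle 75 (x) x 20 (y) x 52 mm, gripped across the 20 mm. Steel bar 10 mm wide, underside 30 mm and top 38 mm up, runs to a cross plate 44 mm wide (y), 38 mm high, at x 188 to 192 mm, reaching down to the underside.
- hook_plate (a point): Middle of the lower edge of the cross plate on the face that looks back to the handle: 188 mm along x from the hook's origin, level with its underside. Same axes as the hook.
- battery: Small block battery lying on the table, 27 x 47 x 18 mm; not to be shifted.
- tape_roll: Roll of insulating tape lying flat, 64 mm across, 19 mm high; not to be shifted.
- side_cutters: Side cutters lying flat, 44 x 122 x 12 mm; not to be shifted.

How it is judged:
On the way, in this order (a step that is already met when the one before it is completed fails the run):
1. the pull hook is lifted off the table in the gripper (height (world z) of pull_hook above 0.03 m and contact force between the fingers and pull_hook above 1 N), for 0.2 s.
2. the cross plate is down behind the carton's front lip and pulls on it (x of hook_plate in the frame of carton between -0.054 and -0 m and y of hook_plate in the frame of carton between -0.045 and 0.05 m and z of hook_plate in the frame of carton below 0.046 m and contact force between pull_hook and carton above 1 N), for 0.2 s.
3. the hook holds the carton against the buffers of the front stop with more than 3 N (contact force between carton and front_stop above 3 N and contact force between pull_hook and carton above 2 N), for 0.2 s.
At the end, for the whole second after the job is handed in: Carton at rest at the front stop (its origin below x = -33 mm in the shelf's frame), level within 0.06 rad, square to the shelf within 0.08 rad; pull hook at rest upright (0.08 rad) on the table, underside within 8 mm of its top, touching neither carton nor shelf (x of carton in the frame of shelf below -0.033 m and z of carton in the frame of shelf between 0.008 and 0.016 m and angle between carton's own z axis and vertical below 0.06 rad and angle between the x axis of carton and the x axis of shelf, either way round below 0.08 rad and linear speed of each of carton, pull_hook below 0.01 m/s and height (world z) of pull_hook below 0.008 m and angle between pull_hook's own z axis and vertical below 0.08 rad and contact force between pull_hook and carton below 0.1 N and contact force between pull_hook and shelf below 0.1 N).
It fails at once if the hook loads the carton with more than 15 N (contact force between pull_hook and carton above 15 N).
It fails at once if gripper or arm touches the carton (contact force between any of the fingers, the arm and carton above 0.5 N).
It fails at once if one of the small things lying about is shifted by more than 15 mm (distance of any of battery, tape_roll, side_cutters from where it was at the start of the episode above 0.015 m).
It also fails if it takes over 72 s, if anything falls off the work surface, if the arm or the gripper's body presses on something with over 40 N, if the wrist force passes 120 N, or if a joint passes its speed limit or range.

## Working session

There is one attempt and no reset: what is moved stays moved. The work goes in short steps, Python scripts to look and compute and a shell command to move; the robot and the scene stay as the last step left them, time stands still between calls to the robot, and variables do not carry over. Pictures are saved under pics/ and viewed, at most 10 in all, crops included, and the job is handed in when it is done.

```bash
mkdir -p pics; cat > h.py <<'E'
from workcell import *
import numpy as np, cv2
def cal(n):
    c=get_calibration(n); f=240/np.tan(np.radians(c["fov_y"])/2); E=np.array(c["extrinsics"]); return f,c["cx"],c["cy"],E
def ray(n,u,v):
    f,cx,cy,E=cal(n); R=E[:3,:3]; o=-R.T@E[:3,3]; d=R.T@np.array([(u-cx)/f,(v-cy)/f,1]); return o,d
def onz(n,u,v,z):
    o,d=ray(n,u,v); return o+d*(z-o[2])/d[2]
def proj(n,p):
    f,cx,cy,E=cal(n); q=E[:3,:3]@np.array(p)+E[:3,3]; return f*q[0]/q[2]+cx,f*q[1]/q[2]+cy
def save(n,fn):
    im=grab_frame(n); cv2.imwrite('pics/'+fn,im[:,:,::-1]); return im
E
python3 - <<'E'
from h import *
save("scene","s0.png");save("top","t0.png")
o=get_obs();print(o)
for n in("scene","top"):print(get_calibration(n))
E
```

```text
{'t': 0.1, 'qpos': array([ 1.43657785e+00,  3.85498555e-01,  6.79037804e-03, -3.88432581e-04,
       -1.19396468e+00, -2.58593975e-01]), 'qvel': array([ 0.00095263, -0.00134828,  0.00234421,  0.00248589,  0.0005114 ,
       -0.00221975]), 'joint_efforts': array([-6.36994628e-04, -3.93316770e+01,  1.88931870e+01,  4.19807017e+00,
       -2.59033899e-03,  2.42867273e-06]), 'eef_pos': array([0.23902968, 0.57689469, 0.20203742]), 'orientation': array([[ 9.23781330e-01, -3.82919945e-01, -6.09035964e-04],
       [-3.82920407e-01, -9.23779563e-01, -1.81129624e-03],
       [ 1.30966478e-04,  1.90645395e-03, -9.99998174e-01]]), 'contact_force': array([-0.06472897, -0.31287871,  0.13525875]), 'wrist_torque': array([0.00879333, 0.01302971, 0.02179375]), 'grasp_force': 0.0, 'grip_width': 0.08552940235922303}
{'fov_y': 55.70310558433021, 'cx': 319.6914799960764, 'cy': 242.13556904099215, 'extrinsics': array([[ 0.91435213, -0.4045253 ,  0.0178734 , -0.40884176],
       [-0.29377627, -0.69310906, -0.65825173,  0.3184089 ],
       [ 0.27866769,  0.59662309, -0.75258568,  0.77437779],
       [ 0.        ,  0.        ,  0.        ,  1.        ]])}
{'fov_y': 55.996979911194, 'cx': 321.86770733841485, 'cy': 236.5735414535375, 'extrinsics': array([[ 0.43235974, -0.90169295, -0.00385842, -0.09346071],
       [-0.69850936, -0.33222154, -0.63380874,  0.48518506],
       [ 0.57021902,  0.27672852, -0.77348018,  0.62119426],
       [ 0.        ,  0.        ,  0.        ,  1.        ]])}
```

View pics/s0.png

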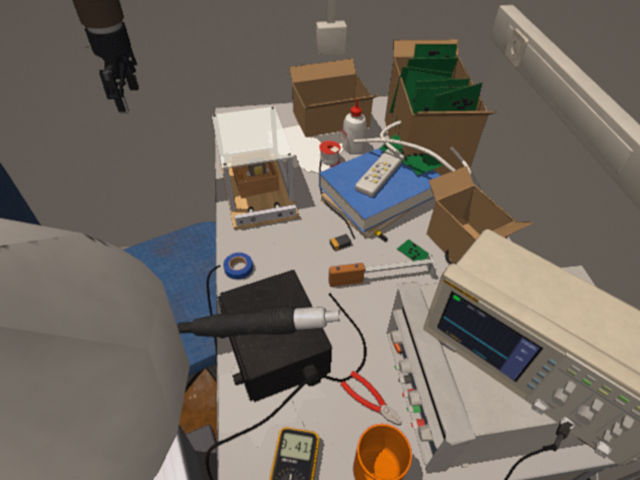

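View pics/t0.png

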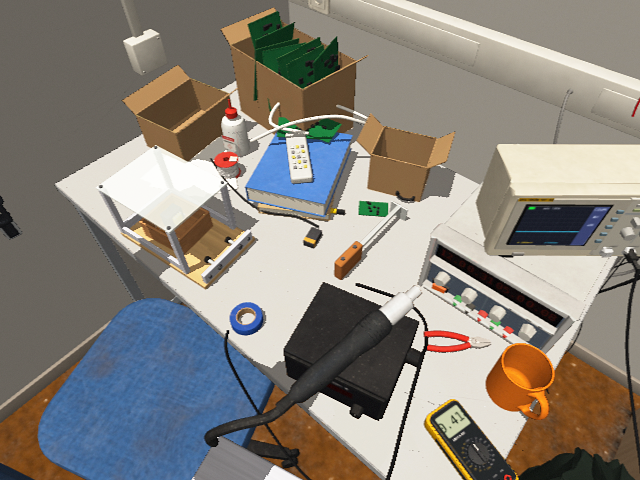

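The scene view shows the shelf with its stop at about (232,220)-(297,210), and the hook handle at (347,274) with its plate near (432,266). The top view has the shelf at (110-255,150-285) and the hook at (348,260)-(400,212). I'll crop closer.

```bash
python3 - <<'E'
from h import *
a=cv2.imread('pics/s0.png');b=cv2.imread('pics/t0.png')
c1=cv2.resize(a[95:295,205:445],None,fx=2.5,fy=2.5,interpolation=cv2.INTER_CUBIC)
c2=cv2.resize(b[140:290,95:415],None,fx=2.5,fy=2.5,interpolation=cv2.INTER_CUBIC)
cv2.imwrite('pics/c1.png',c1);cv2.imwrite('pics/c2.png',c2)
E
```

```text
(no output)
```

View pics/c1.png

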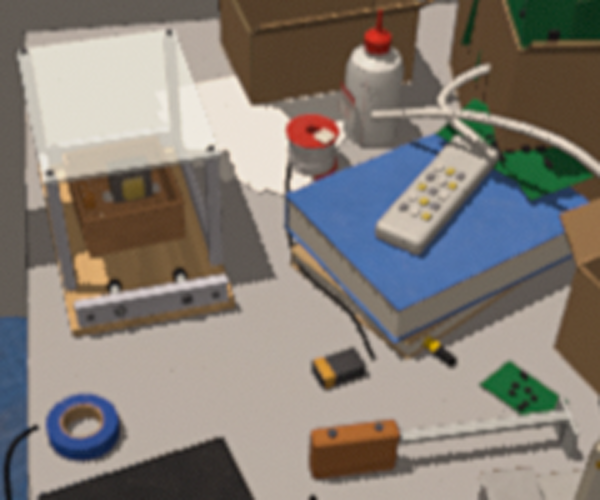

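View pics/c2.png

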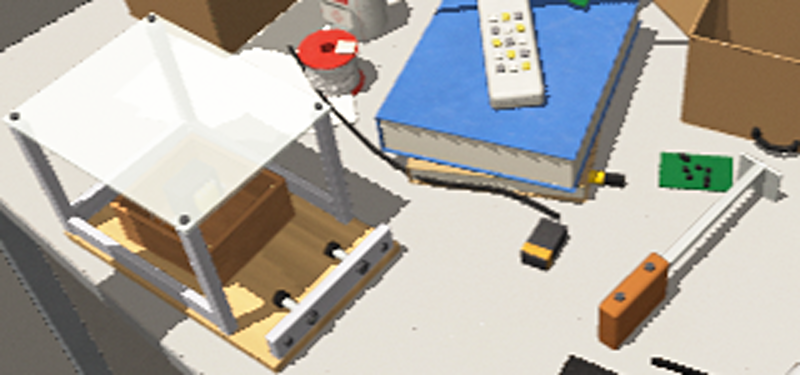

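```bash
cat >> h.py <<'E'
def tri(a,b):
    (o1,d1),(o2,d2)=ray("scene",*a),ray("top",*b)
    s=np.linalg.lstsq(np.c_[d1,-d2],o2-o1,rcond=None)[0]; p,q=o1+d1*s[0],o2+d2*s[1]
    return (p+q)/2,np.linalg.norm(p-q)
E
python3 - <<'E'
from h import *
np.set_printoptions(precision=4,suppress=True)
P=dict(boltFL=((50,174),(184,220)),boltFR=((211,149),(319,106)),boltBL=((24,50),(14,117)),boltBR=((169,33),(151,18)),
barL=((77,303),(268,345)),barR=((227,279),(388,228)),scr1=((333,433),(620,297)),scr2=((379,427),(650,266)),
lipR=((183,208),(291,190)),lipBR=((180,168),(258,163)),lipBL=((72,185),(118,205)),
batt=((338,368),(545,242)),plateR=((578,437),(780,195)),plateTL=((552,403),(742,157)))
for k,(a,b) in P.items():
    a=(205+a[0]/2.5,95+a[1]/2.5);b=(95+b[0]/2.5,140+b[1]/2.5)
    p,e=tri(a,b);print(k,p,round(e,4))
# hook handle by colour, tape by colour
for n,f in(("scene","s0"),("top","t0")):
    im=cv2.imread(f'pics/{f}.png');h=cv2.cvtColor(im,cv2.COLOR_BGR2HSV)
    m=cv2.inRange(h,(5,130,60),(16,255,255)); x0,y0,x1,y1=(320,255,375,295) if n=="scene" else (325,235,370,285)
    k=np.zeros_like(m);k[y0:y1,x0:x1]=m[y0:y1,x0:x1]
    c=max(cv2.findContours(k,0,2)[0],key=cv2.contourArea);print(n,cv2.approxPolyDP(c,2,True).reshape(-1,2).tolist())
E
```

```text
boltFL [0.3908 0.3984 0.151 ] 0.0
boltFR [0.5344 0.3742 0.153 ] 0.0002
boltBL [0.419  0.588  0.1545] 0.0024
boltBR [0.5646 0.5683 0.1519] 0.0007
barL [0.3842 0.349  0.0325] 0.0068
barR [0.5256 0.321  0.0383] 0.0024
scr1 [0.5346 0.105  0.0511] 0.0012
scr2 [0.5724 0.0947 0.0532] 0.0002
lipR [0.5148 0.4103 0.0577] 0.005
lipBR [0.5255 0.4504 0.0695] 0.0133
lipBL [0.444  0.5524 0.0191] 0.025
batt [0.5872 0.1996 0.0121] 0.0011
plateR [0.7335 0.0329 0.0197] 0.0161
plateTL [0.731  0.07   0.0406] 0.0047
scene [[363, 265], [339, 266], [338, 270], [330, 267], [330, 284], [360, 282]]
top [[356, 241], [335, 262], [335, 276], [340, 279], [360, 258], [361, 244]]
```

```bash
python3 - <<'E'
from h import *
np.set_printoptions(precision=4,suppress=True)
for k,a,b in [("box BL",(221,292),(287,348)),("box BR",(297,272),(323,283)),("box FR",(330,352),(418,342)),("iron tip",(338,317),(421,289)),("iron white base",(295,318),(385,318)),("iron end",(185,327),(292,398)),("tape",(238,262),(246,317))]: print(k,*tri(a,b))
C1=lambda x,y:(205+x/2.5,95+y/2.5)
C2=lambda x,y:(95+x/2.5,140+y/2.5)
for k,n,p,z in [("bar0 t","top",C2(675,265),.038),("bar1 t","top",C2(757,173),.038),("bar0 s","scene",C1(405,435),.038),("bar1 s","scene",C1(555,415),.038)]: print(k,onz(n,*p,z))
T=[("handle t","top",[C2(600,310),C2(652,253),C2(668,263),C2(617,322)],.052),("handle s","scene",[C1(312,430),C1(397,420),C1(398,438),C1(312,450)],.052)]
for k,n,ps,z in T: print(k,np.array([onz(n,*p,z) for p in ps]))
O=np.array([.474,.4574]);ex=np.array([.158,.987]);ey=np.array([-.987,.158])
S=lambda p:(round((p[:2]-O)@ex,4),round((p[:2]-O)@ey,4),round(p[2],4))
for k,a,b in [("bufR",C1(180,275),C2(332,250)),("bufL",C1(115,287),C2(282,299)),("barmidback",C1(152,288),C2(328,285))]:
  p,e=tri(a,b);print(k,S(p),e)
for k,n,p,z in [("lipR t","top",C2(291,190),.062),("lip t","top",C2(210,255),.062),("lipR s","scene",C1(183,208),.062),("lipL s","scene",C1(85,225),.062),("cbotR s","scene",C1(183,235),.012),("cbotL s","scene",C1(88,252),.012),("bufR t","top",C2(332,250),.027),("bufL t","top",C2(281,299),.027),("bufR s","scene",C1(180,275),.027),("bufL s","scene",C1(115,287),.027)]: print(k,S(onz(n,*p,z)))
E
```

```text
box BL [0.2907 0.0977 0.1118] 0.0014531523294273874
box BR [0.4436 0.1063 0.0845] 0.000523076936662306
box FR [ 0.4212 -0.0833  0.0788] 0.025249563011995525
iron tip [ 0.447  -0.0666  0.1735] 0.00228711195620236
iron white base [ 0.3862 -0.03    0.1524] 0.000504373306231782
iron end [0.2172 0.0482 0.1207] 0.005964072802140349
tape [0.3507 0.2267 0.0195] 0.004470136111721912
bar0 t [0.5936 0.0799 0.038 ]
bar1 t [0.7234 0.053  0.038 ]
bar0 s [0.5955 0.0886 0.038 ]
bar1 s [0.7253 0.057  0.038 ]
handle t [[0.5146 0.1136 0.052 ]
 [0.5866 0.0988 0.052 ]
 [0.5825 0.0827 0.052 ]
 [0.5097 0.0965 0.052 ]]
handle s [[0.52   0.1147 0.052 ]
 [0.5904 0.0963 0.052 ]
 [0.5823 0.079  0.052 ]
 [0.5112 0.0957 0.052 ]]
bufR (np.float64(-0.0943), np.float64(-0.033), np.float64(0.0237)) 7.386891323239138e-05
bufL (np.float64(-0.0963), np.float64(0.031), np.float64(0.0246)) 0.0003457169837834124
barmidback (np.float64(-0.122), np.float64(0.0003), np.float64(0.036)) 0.007102569346657004
lipR t (np.float64(-0.046), np.float64(-0.0431), np.float64(0.062))
lip t (np.float64(-0.0411), np.float64(0.0476), np.float64(0.062))
lipR s (np.float64(-0.0417), np.float64(-0.0485), np.float64(0.062))
lipL s (np.float64(-0.0439), np.float64(0.0482), np.float64(0.062))
cbotR s (np.float64(-0.0254), np.float64(-0.0491), np.float64(0.012))
cbotL s (np.float64(-0.0277), np.float64(0.0486), np.float64(0.012))
bufR t (np.float64(-0.0965), np.float64(-0.0313), np.float64(0.027))
bufL t (np.float64(-0.0971), np.float64(0.0323), np.float64(0.027))
bufR s (np.float64(-0.0975), np.float64(-0.0325), np.float64(0.027))
bufL s (np.float64(-0.099), np.float64(0.0312), np.float64(0.027))
```

```bash
python3 -m inch '[[[0.785,0.54,0,0,0,-0.106,-1],[0.785,0.54,0,0,0,-0.106,-1],[0.785,0.54,0,0,0,-0.106,-1],[0.785,0.54,0,0,0,-0.106,-1],[0.785,0.54,0,0,0,-0.106,-1],[0.785,0.54,0,0,0,-0.106,-1],[0.785,0.54,0,0,0,-0.106,-1],[0.785,0.54,0,0,0,-0.106,-1],[0.785,0.54,0,0,0,-0.106,-1],[0.785,0.54,0,0,0,-0.106,-1],[0.785,0.54,0,0,0,-0.106,-1],[0.785,0.54,0,0,0,-0.106,-1]]]'
cat > go.py <<'E'
# prints shift/turn in row units from the present measured pose to target x y z yaw(deg)
import sys; from h import *
x,y,z,yaw=map(float,sys.argv[1:5]); o=get_obs(); R=np.array(o["orientation"]); a=np.radians(yaw)
T=np.array([[np.cos(a),np.sin(a),0],[np.sin(a),-np.cos(a),0],[0,0,-1]])
print("shift",np.round(R.T@(np.array([x,y,z])-o["eef_pos"])/.6,4),"turn",np.round(cv2.Rodrigues(R.T@T)[0].ravel()/(np.pi/2),4),"t",o["t"],np.round(o["eef_pos"],4),"F",np.round(o["contact_force"],2),"q",np.round(o["qpos"],2))
E
python3 go.py 0.55 0.097 0.15 -13
```

```text
t: 1.1
eef_pos: [0.5117, 0.1559, 0.2028]
orientation: [[0.975, -0.224, -0.0], [-0.224, -0.975, -0.0], [-0.0, 0.0, -1.0]]
contact_force: [0.3, 0.9, 0.6]
grip_width: 0.0852
grasp_force: 0.0
shift [0.0842 0.0814 0.0881] turn [0.0001 0.0003 0.0005] t 1.1 [0.5117 0.1559 0.2028] F [0.34 0.92 0.61] q [ 0.6   0.23 -0.21 -0.   -1.13  0.75]
```

```bash
python3 -m inch '[[[0.08,0.08,0.05,0,0,0,-1],[0.08,0.08,0.1,0,0,0,-1],[0.08,0.08,0.16,0,0,0,-1],[0.08,0.08,0.16,0,0,0,-1]]]'; python3 go.py 0.55 0.097 0.013 -13
python3 - <<'E'
from h import *
a=save("scene","s1.png")[:,:,::-1];b=save("top","t1.png")[:,:,::-1]
cv2.imwrite('pics/c3.png',np.hstack([cv2.resize(a[180:330,290:450],(400,375)),cv2.resize(b[180:330,290:450],(400,375))]))
E
```

```text
t: 1.43
eef_pos: [0.5424, 0.0967, 0.0995]
orientation: [[0.973, -0.23, -0.015], [-0.23, -0.973, -0.004], [-0.013, 0.008, -1.0]]
contact_force: [-1.6, -0.3, -1.3]
grip_width: 0.0853
grasp_force: 0.0
shift [ 0.0141 -0.0046  0.1439] turn [ 0.0049  0.0085 -0.0032] t 1.4333 [0.5424 0.0967 0.0995] F [-1.62 -0.32 -1.25] q [ 0.47  0.37 -0.3  -0.   -0.92  0.87]
```

View pics/c3.png

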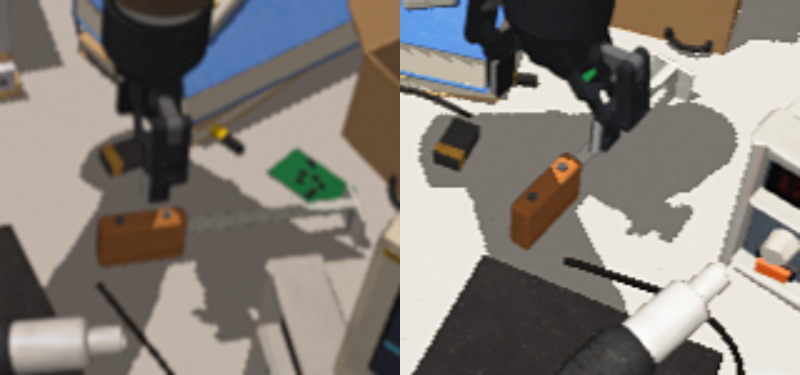

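The fingers hang over the handle, whose screws are at (118,218) and (167,213) in the left crop. It is clear around them, so I'm descending.

```bash
python3 -m inch '[[[0.014,-0.004,0.05,0.005,0.008,-0.003,-1],[0.014,-0.004,0.1,0.005,0.008,-0.003,-1],[0.014,-0.004,0.143,0.005,0.008,-0.003,-1],[0.014,-0.004,0.143,0.005,0.008,-0.003,-1],[0.014,-0.004,0.143,0.005,0.008,-0.003,-1]]]'; python3 go.py 0.55 0.097 0.013 -13
```

```text
t: 1.95
eef_pos: [0.5569, 0.1022, 0.0229]
orientation: [[0.976, -0.217, 0.016], [-0.217, -0.976, 0.005], [0.014, -0.008, -1.0]]
contact_force: [0.0, 0.1, 0.5]
grip_width: 0.0855
grasp_force: 0.0
shift [-0.0097  0.011   0.0162] turn [-0.0052 -0.009   0.005 ] t 1.95 [0.5569 0.1022 0.0229] F [0.01 0.12 0.55] q [ 0.47  0.47 -0.37  0.   -0.71  0.88]
```

```bash
python3 -m inch '[[[-0.01,0.011,0.016,-0.005,-0.009,0.004,-1],[-0.01,0.011,0.016,-0.005,-0.009,0.004,-1],[-0.01,0.011,0.016,-0.005,-0.009,0.004,-1],[-0.01,0.011,0.016,-0.005,-0.009,0.004,0.4],[-0.01,0.011,0.016,-0.005,-0.009,0.004,1],[-0.01,0.011,0.016,-0.005,-0.009,0.004,1],[-0.01,0.011,0.016,-0.005,-0.009,0.004,1],[-0.01,0.011,0.016,-0.005,-0.009,0.004,1],[-0.01,0.011,0.016,-0.005,-0.009,0.004,1],[-0.01,0.011,0.016,-0.005,-0.009,0.004,1],[-0.01,0.011,0.016,-0.005,-0.009,0.004,1],[-0.01,0.011,0.016,-0.005,-0.009,0.004,1]]]'; python3 go.py 0.55 0.097 0.013 -13
```

```text
t: 2.95
eef_pos: [0.5492, 0.0959, 0.0118]
orientation: [[0.974, -0.226, -0.001], [-0.226, -0.974, 0.001], [-0.001, -0.0, -1.0]]
contact_force: [-0.5, 1.1, 2.1]
grip_width: 0.0184
grasp_force: 58.9
shift [ 0.0009 -0.0021 -0.002 ] turn [-0.0002  0.0006 -0.0006] t 2.95 [0.5492 0.0959 0.0118] F [-0.53  1.06  2.07] q [ 0.46  0.48 -0.39 -0.   -0.7   0.88]
```

```bash
python3 -m inch '[[[0,0,-0.03,0,0,0,1],[0,0,-0.08,0,0,0,1],[0,0,-0.13,0,0,0,1],[0,0,-0.18,0,0,0,1],[0,0,-0.23,0,0,0,1],[0,0,-0.28,0,0,0,1],[0,0,-0.31,0,0,0,1],[0,0,-0.31,0,0,0,1],[0,0,-0.31,0,0,0,1]]]'
python3 -m inch '[[[-0.02,-0.005,0,0,0,-0.03,1],[-0.04,-0.015,0,0,0,-0.08,1],[-0.07,-0.025,0,0,0,-0.13,1],[-0.1,-0.035,0,0,0,-0.18,1],[-0.13,-0.045,0,0,0,-0.23,1],[-0.16,-0.055,0,0,0,-0.28,1],[-0.19,-0.065,0,0,0,-0.33,1],[-0.21,-0.07,0,0,0,-0.38,1],[-0.223,-0.076,0,0,0,-0.43,1],[-0.223,-0.076,0,0,0,-0.48,1],[-0.223,-0.076,0,0,0,-0.5,1],[-0.223,-0.076,0,0,0,-0.5,1]]]'
python3 -m inch '[[[0,0,0,0,0,-0.04,1],[0,0,0,0,0,-0.09,1],[0,0,0,0,0,-0.14,1],[0,0,0,0,0,-0.19,1],[0,0,0,0,0,-0.24,1],[0,0,0,0,0,-0.29,1],[0,0,0,0,0,-0.34,1],[0,0,0,0,0,-0.39,1],[0,0,0,0,0,-0.44,1],[0,0,0,0,0,-0.49,1],[0,0,0,0,0,-0.54,1],[0,0,0,0,0,-0.543,1]]]'
python3 -m inch '[[[0,0,0,0,0,0,1],[0,0,0,0,0,0,1],[0,0,0,0,0,0,1]]]'
python3 go.py 0.4282 0.1712 0.098 80.9
python3 - <<'E'
from h import *
a=save("scene","s2.png")[:,:,::-1];b=save("top","t2.png")[:,:,::-1]
cv2.imwrite('pics/c4.png',np.hstack([cv2.resize(a[100:320,205:365],(400,550)),cv2.resize(b[120:340,110:270],(400,550))]))
E
```

```text
t: 3.7
eef_pos: [0.5488, 0.0958, 0.1975]
orientation: [[0.974, -0.226, -0.001], [-0.226, -0.974, 0.001], [-0.002, -0.001, -1.0]]
contact_force: [-0.6, 0.1, -1.7]
grip_width: 0.0186
grasp_force: 58.5
t: 4.7
eef_pos: [0.4276, 0.1696, 0.1955]
orientation: [[0.848, 0.53, -0.006], [0.53, -0.848, -0.002], [-0.006, -0.001, -1.0]]
contact_force: [-0.3, 0.8, -1.1]
grip_width: 0.0185
grasp_force: 58.5
t: 5.7
eef_pos: [0.4283, 0.1696, 0.1961]
orientation: [[0.16, 0.987, -0.005], [0.987, -0.16, -0.002], [-0.002, -0.004, -1.0]]
contact_force: [0.7, -0.5, -2.1]
grip_width: 0.0186
grasp_force: 58.5
t: 5.95
eef_pos: [0.4289, 0.1701, 0.1972]
orientation: [[0.161, 0.987, -0.002], [0.987, -0.161, -0.0], [-0.001, -0.002, -1.0]]
contact_force: [-0.5, -0.4, -1.1]
grip_width: 0.0185
grasp_force: 58.5
shift [ 0.0016 -0.0011  0.1654] turn [-0.0015  0.0004 -0.0019] t 5.95 [0.4289 0.1701 0.1972] F [-0.52 -0.39 -1.11] q [ 0.73  0.11 -0.38 -0.   -1.08  2.25]
```

View pics/c4.png

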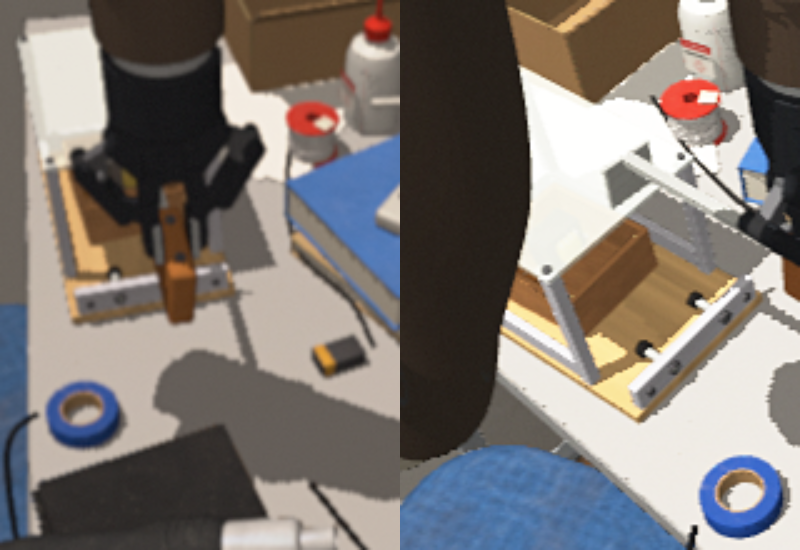

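```bash
python3 - <<'E'
from h import *
o=get_obs();R=np.array(o["orientation"]);p=o["eef_pos"]
X=R[:,0];X=X/np.linalg.norm(X)
c=p+X*.188+np.array([0,0,-.012]);Y=np.array([-X[1],X[0],0])
q=lambda w:tuple(np.round(((proj("top",w)[0]-110)*2.5+400,(proj("top",w)[1]-120)*2.5)))
print([q(c+Y*s*.022+np.array([0,0,h])) for h in(0,.038) for s in(-1,0,1)])
print(onz("top",110+228/2.5,120+188/2.5,c[2]),c)
E
```

```text
[(np.float64(659.0), np.float64(178.0)), (np.float64(638.0), np.float64(195.0)), (np.float64(617.0), np.float64(213.0)), (np.float64(649.0), np.float64(141.0)), (np.float64(627.0), np.float64(158.0)), (np.float64(605.0), np.float64(176.0))]
[0.46230692 0.36713372 0.18546718] [0.45922143 0.35580924 0.18546718]
```

```bash
python3 -m inch '[[[0,0,0.03,0,0,0,1],[0,0,0.07,0,0,0,1],[0,0,0.11,0,0,0,1],[0,0,0.15,0,0,0,1],[0,0,0.165,0,0,0,1],[0,0,0.165,0,0,0,1],[0,0,0.165,0,0,0,1]]]'
python3 -m inch '[[[0.015,0,0,0,0,0,1],[0.035,0,0,0,0,0,1],[0.055,0,0,0,0,0,1],[0.075,0,0,0,0,0,1],[0.095,0,0,0,0,0,1],[0.115,0,0,0,0,0,1],[0.135,0,0,0,0,0,1],[0.145,0,0,0,0,0,1],[0.145,0,0,0,0,0,1],[0.145,0,0,0,0,0,1],[0.145,0,0,0,0,0,1]]]'
python3 - <<'E'
from h import *
a=save("scene","s3.png")[:,:,::-1];b=save("top","t3.png")[:,:,::-1]
cv2.imwrite('pics/c5.png',np.hstack([cv2.resize(a[110:270,205:365],(400,400)),cv2.resize(b[130:290,110:270],(400,400))]))
E
```

```text
t: 6.63
eef_pos: [0.4295, 0.1706, 0.0992]
orientation: [[0.159, 0.987, -0.001], [0.987, -0.159, 0.0], [-0.0, -0.001, -1.0]]
contact_force: [-0.2, -0.0, 0.1]
grip_width: 0.0184
grasp_force: 58.5
t: 7.55
eef_pos: [0.4425, 0.2558, 0.0985]
orientation: [[0.16, 0.987, -0.002], [0.987, -0.16, -0.0], [-0.001, -0.002, -1.0]]
contact_force: [0.5, 1.3, -0.8]
grip_width: 0.0183
grasp_force: 58.5
```

View pics/c5.png

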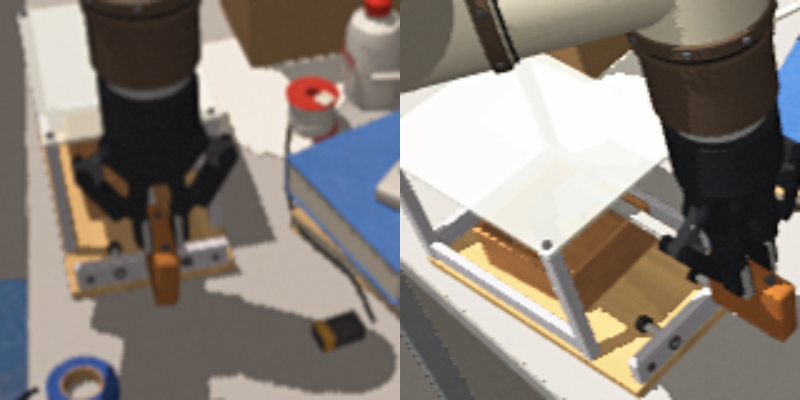

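The hook's bar passes under the roof and over the carton's front wall, near (640,205) in the right panel. Now I'll lower it and watch the vertical force.

```bash
python3 -m inch '[[[0,0,0.007,0,0,0,1],[0,0,0.014,0,0,0,1],[0,0,0.021,0,0,0,1],[0,0,0.028,0,0,0,1],[0,0,0.035,0,0,0,1],[0,0,0.042,0,0,0,1],[0,0,0.042,0,0,0,1],[0,0,0.042,0,0,0,1]]]'
python3 -m inch '[[[0,0,0.006,0,0,0,1],[0,0,0.012,0,0,0,1],[0,0,0.018,0,0,0,1],[0,0,0.024,0,0,0,1],[0,0,0.03,0,0,0,1],[0,0,0.034,0,0,0,1],[0,0,0.034,0,0,0,1],[0,0,0.034,0,0,0,1],[0,0,0.034,0,0,0,1]]]'
```

```text
t: 8.32
eef_pos: [0.4427, 0.2561, 0.0731]
orientation: [[0.159, 0.987, -0.002], [0.987, -0.159, -0.0], [-0.001, -0.002, -1.0]]
contact_force: [0.4, 0.4, -0.7]
grip_width: 0.0183
grasp_force: 58.5
t: 9.07
eef_pos: [0.4429, 0.2564, 0.0532]
orientation: [[0.16, 0.987, -0.001], [0.987, -0.16, 0.0], [0.0, -0.001, -1.0]]
contact_force: [0.1, 0.6, 0.1]
grip_width: 0.0182
grasp_force: 58.5
```

```bash
python3 -m inch '[[[-0.004,0,0,0,0,0,1],[-0.008,0,0,0,0,0,1],[-0.012,0,0,0,0,0,1],[-0.016,0,0,0,0,0,1],[-0.02,0,0,0,0,0,1],[-0.02,0,0,0,0,0,1],[-0.02,0,0,0,0,0,1]]]' | grep -E 'pos|force:'
for i in 1; do python3 -m inch '[[[-0.002,0,0,0,0,0,1],[-0.004,0,0,0,0,0,1],[-0.006,0,0,0,0,0,1]]]' | grep -E 'pos|contact'; python3 -m inch '[[[-0.002,0,0,0,0,0,1],[-0.004,0,0,0,0,0,1],[-0.006,0,0,0,0,0,1]]]' | grep -E 'pos|contact'; python3 -m inch '[[[-0.002,0,0,0,0,0,1],[-0.004,0,0,0,0,0,1],[-0.006,0,0,0,0,0,1]]]' | grep -E 'pos|contact'; done
```

```text
eef_pos: [0.4409, 0.2442, 0.0532]
contact_force: [-0.5, -0.5, -0.6]
grasp_force: 58.5
eef_pos: [0.4408, 0.2417, 0.0533]
contact_force: [-0.0, 3.2, -2.3]
eef_pos: [0.4398, 0.2375, 0.0532]
contact_force: [0.2, 1.8, -1.3]
eef_pos: [0.4392, 0.2337, 0.0531]
contact_force: [-0.5, 2.4, -2.4]
```

```bash
python3 -m inch '[[[-0.002,0,0,0,0,0,1],[-0.004,0,0,0,0,0,1],[-0.006,0,0,0,0,0,1],[-0.008,0,0,0,0,0,1],[-0.01,0,0,0,0,0,1],[-0.012,0,0,0,0,0,1]]]' | grep -E 'pos|contact'; python3 -m inch '[[[-0.002,0,0,0,0,0,1],[-0.004,0,0,0,0,0,1],[-0.006,0,0,0,0,0,1],[-0.008,0,0,0,0,0,1],[-0.01,0,0,0,0,0,1],[-0.012,0,0,0,0,0,1]]]' | grep -E 'pos|contact';  python3 -m inch '[[[-0.002,0,0,0,0,0,1],[-0.004,0,0,0,0,0,1],[-0.006,0,0,0,0,0,1],[-0.008,0,0,0,0,0,1],[-0.01,0,0,0,0,0,1],[-0.012,0,0,0,0,0,1]]]' | grep -E 'pos|contact'; python3 -m inch '[[[-0.002,0,0,0,0,0,1],[-0.004,0,0,0,0,0,1],[-0.006,0,0,0,0,0,1]]]' | grep -E 'pos|contact'
python3 -c "
from h import *
b=save('top','t4.png')[:,:,::-1];a=save('scene','s4.png')[:,:,::-1]
cv2.imwrite('pics/c6.png',np.hstack([cv2.resize(a[130:250,205:325],(400,400)),cv2.resize(b[170:290,130:250],(400,400))]))"
```

```text
eef_pos: [0.438, 0.2265, 0.0531]
contact_force: [0.1, 1.4, -1.7]
eef_pos: [0.4369, 0.2195, 0.0531]
contact_force: [0.8, 2.6, -2.4]
eef_pos: [0.4357, 0.2123, 0.0531]
contact_force: [0.3, 3.0, -1.1]
eef_pos: [0.4351, 0.2088, 0.0531]
contact_force: [0.5, 3.3, -2.1]
```

View pics/c6.png

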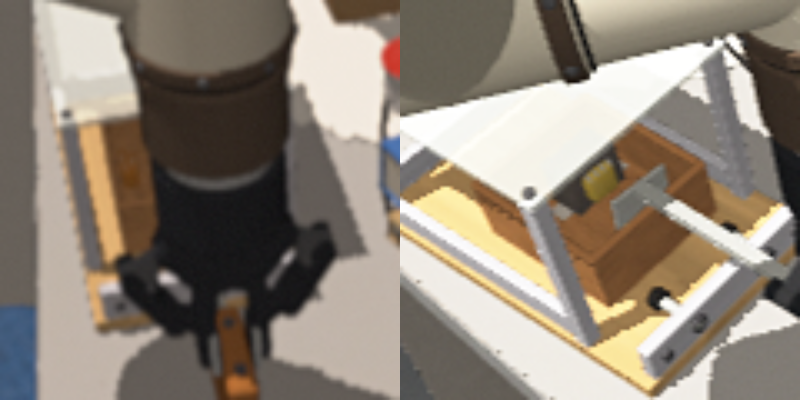

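The plate (right panel (640,195)) sits inside the front wall. The carton has moved and is square, with about 25 mm left to the buffers at (660,298) and (730,228).

```bash
python3 -m inch '[[[-0.002,0,0,0,0,0,1],[-0.004,0,0,0,0,0,1],[-0.006,0,0,0,0,0,1],[-0.008,0,0,0,0,0,1],[-0.01,0,0,0,0,0,1],[-0.012,0,0,0,0,0,1]]]' | grep -E 'pos|contact'; python3 -m inch '[[[-0.002,0,0,0,0,0,1],[-0.004,0,0,0,0,0,1],[-0.006,0,0,0,0,0,1],[-0.008,0,0,0,0,0,1],[-0.008,0,0,0,0,0,1]]]' | grep -E 'pos|contact';  python3 -m inch '[[[-0.001,0,0,0,0,0,1],[-0.002,0,0,0,0,0,1]]]' | grep -E 'pos|contact'; python3 -m inch '[[[-0.001,0,0,0,0,0,1],[-0.002,0,0,0,0,0,1]]]' | grep -E 'pos|contact'
```

```text
eef_pos: [0.434, 0.2017, 0.0531]
contact_force: [0.9, 2.2, -1.0]
eef_pos: [0.433, 0.1967, 0.0531]
contact_force: [0.1, 1.0, -1.3]
eef_pos: [0.4331, 0.1959, 0.0531]
contact_force: [0.3, 2.5, -1.3]
eef_pos: [0.4328, 0.1947, 0.0531]
contact_force: [0.6, 3.0, -2.8]
```

```bash
python3 -m inch '[[[-0.001,0,0,0,0,0,1],[-0.002,0,0,0,0,0,1]]]' | grep -E 'pos|contact'; python3 -m inch '[[[-0.001,0,0,0,0,0,1],[-0.002,0,0,0,0,0,1]]]' | grep -E 'pos|contact'; python3 -m inch '[[[-0.001,0,0,0,0,0,1],[-0.002,0,0,0,0,0,1]]]' | grep -E 'pos|contact'; python3 -m inch '[[[-0.001,0,0,0,0,0,1],[-0.002,0,0,0,0,0,1]]]' | grep -E 'pos|contact'
```

```text
eef_pos: [0.4326, 0.1934, 0.0531]
contact_force: [0.3, 2.4, -2.1]
eef_pos: [0.4324, 0.1922, 0.0531]
contact_force: [1.0, 3.0, -1.2]
eef_pos: [0.4322, 0.191, 0.0531]
contact_force: [-0.1, 1.4, -1.6]
eef_pos: [0.4321, 0.1899, 0.0531]
contact_force: [-0.1, 3.2, -2.2]
```

```bash
python3 -m inch '[[[-0.001,0,0,0,0,0,1],[-0.002,0,0,0,0,0,1]]]' | grep -E 'pos|contact'; python3 -m inch '[[[-0.001,0,0,0,0,0,1],[-0.001,0,0,0,0,0,1]]]' | grep -E 'pos|contact'
```

```text
eef_pos: [0.4319, 0.1887, 0.0531]
contact_force: [0.6, 2.4, -1.4]
eef_pos: [0.4317, 0.188, 0.0531]
contact_force: [0.6, 2.2, -1.3]
```

```bash
ok(){ python3 -c "
from workcell import *;o=get_obs();print(o['eef_pos'].round(4),o['contact_force'].round(1));exit(o['contact_force'][1]>4.6)"; }
declare -f ok > ok.sh
python3 -m inch '[[[-0.001,0,0,0,0,0,1],[-0.001,0,0,0,0,0,1]]]' >/dev/null; ok && python3 -m inch '[[[-0.001,0,0,0,0,0,1],[-0.001,0,0,0,0,0,1]]]'>/dev/null && ok && python3 -m inch '[[[-0.001,0,0,0,0,0,1],[-0.001,0,0,0,0,0,1]]]'>/dev/null && ok && python3 -m inch '[[[-0.001,0,0,0,0,0,1],[-0.001,0,0,0,0,0,1]]]'>/dev/null && ok && python3 -m inch '[[[-0.001,0,0,0,0,0,1],[-0.001,0,0,0,0,0,1]]]'>/dev/null && ok && python3 -m inch '[[[-0.001,0,0,0,0,0,1],[-0.001,0,0,0,0,0,1]]]'>/dev/null && ok && python3 -m inch '[[[-0.001,0,0,0,0,0,1],[-0.001,0,0,0,0,0,1]]]'>/dev/null && ok && python3 -m inch '[[[-0.001,0,0,0,0,0,1],[-0.001,0,0,0,0,0,1]]]'>/dev/null && ok && python3 -m inch '[[[-0.001,0,0,0,0,0,1],[-0.001,0,0,0,0,0,1]]]'>/dev/null && ok
```

```text
[0.4316 0.1875 0.0531] [ 0.2  2.3 -1.3]False
```

```bash
sed -i 's/exit(o\(.*\))"/exit(int(o\1))"/' ok.sh; cat ok.sh; . ./ok.sh
ok && python3 -m inch '[[[-0.001,0,0,0,0,0,1],[-0.001,0,0,0,0,0,1]]]'>/dev/null && ok && python3 -m inch '[[[-0.001,0,0,0,0,0,1],[-0.001,0,0,0,0,0,1]]]'>/dev/null && ok && python3 -m inch '[[[-0.001,0,0,0,0,0,1],[-0.001,0,0,0,0,0,1]]]'>/dev/null && ok && python3 -m inch '[[[-0.001,0,0,0,0,0,1],[-0.001,0,0,0,0,0,1]]]'>/dev/null && ok && python3 -m inch '[[[-0.001,0,0,0,0,0,1],[-0.001,0,0,0,0,0,1]]]'>/dev/null && ok && python3 -m inch '[[[-0.001,0,0,0,0,0,1],[-0.001,0,0,0,0,0,1]]]'>/dev/null && ok && python3 -m inch '[[[-0.001,0,0,0,0,0,1],[-0.001,0,0,0,0,0,1]]]'>/dev/null && ok && python3 -m inch '[[[-0.001,0,0,0,0,0,1],[-0.001,0,0,0,0,0,1]]]'>/dev/null && ok
```

```text
ok () 
{ 
    python3 -c "
from workcell import *;o=get_obs();print(o['eef_pos'].round(4),o['contact_force'].round(1));exit(int(o['contact_force'][1]>4.6))"
}
[0.4316 0.1875 0.0531] [ 0.2  2.3 -1.3]
[0.4315 0.1869 0.0531] [ 0.2  2.2 -1.3]
[0.4314 0.1863 0.0531] [ 0.7  2.5 -1.2]
[0.4313 0.1857 0.0531] [ 0.5  2.2 -1.8]
[0.4313 0.1851 0.0531] [ 0.5  1.9 -0.9]
[0.4311 0.1845 0.0531] [ 0.2  2.4 -1.1]
[0.4311 0.184  0.0531] [ 0.6  2.3 -1.8]
[0.4313 0.1838 0.0532] [ 0.2  4.4 -1.7]
[0.4315 0.1836 0.0533] [ 1.9  3.9 -1.9]
```

```bash
. ./ok.sh
python3 -m inch '[[[-0.0005,0,0,0,0,0,1],[-0.0005,0,0,0,0,0,1]]]'>/dev/null ; ok ; python3 -m inch '[[[-0.0005,0,0,0,0,0,1],[-0.0005,0,0,0,0,0,1]]]'>/dev/null; ok
```

```text
[0.4316 0.1835 0.0534] [ 0.2  6.1 -1.6]
[0.4317 0.1834 0.0534] [ 0.7  5.6 -2.6]
```

```bash
. ./ok.sh
python3 -m inch '[[[-0.0005,0,0,0,0,0,1],[-0.0005,0,0,0,0,0,1]]]'>/dev/null; ok; python3 -m inch '[[[-0.0006,0,0,0,0,0,1],[-0.0006,0,0,0,0,0,1]]]'>/dev/null ; ok ; python3 -m inch '[[[0,0,0,0,0,0,1],[0,0,0,0,0,0,1]]]'>/dev/null; ok;python3 -m inch '[[[0,0,0,0,0,0,1],[0,0,0,0,0,0,1]]]'>/dev/null; ok
```

```text
[0.4318 0.1833 0.0534] [ 1.7  6.6 -2.2]
[0.432  0.1833 0.0535] [ 1.1  7.1 -2.4]
[0.4319 0.1833 0.0535] [ 1.2  7.6 -3.2]
[0.4319 0.1833 0.0535] [ 1.1  6.7 -2.1]
```

```bash
. ./ok.sh
python3 -m inch '[[[-0.0006,0,0,0,0,0,1],[-0.0006,0,0,0,0,0,1],[-0.0006,0,0,0,0,0,1]]]'>/dev/null ; ok ; python3 -m inch '[[[-0.0006,0,0,0,0,0,1],[-0.0006,0,0,0,0,0,1],[-0.0006,0,0,0,0,0,1]]]'>/dev/null; ok;python3 -m inch '[[[0,0,0,0,0,0,1],[0,0,0,0,0,0,1],[0,0,0,0,0,0,1]]]'>/dev/null; ok
```

```text
[0.4321 0.1832 0.0536] [ 1.1  8.5 -2.9]
[0.4322 0.1832 0.0537] [ 0.9  8.  -3.3]
[0.4323 0.1832 0.0536] [ 1.2  8.4 -3. ]
```

```bash
python3 -m inch '[[[0.002,0,0,0,0,0,1],[0.004,0,0,0,0,0,1],[0.006,0,0,0,0,0,1],[0.01,0,0,0,0,0,1],[0.015,0,0,0,0,0,1],[0.02,0,0,0,0,0,1],[0.025,0,0,0,0,0,1],[0.025,0,0,0,0,0,1],[0.025,0,0,0,0,0,1]]]' | grep -E 'pos|contact'
python3 -m inch '[[[0,0,-0.006,0,0,0,1],[0,0,-0.014,0,0,0,1],[0,0,-0.024,0,0,0,1],[0,0,-0.034,0,0,0,1],[0,0,-0.044,0,0,0,1],[0,0,-0.054,0,0,0,1],[0,0,-0.064,0,0,0,1],[0,0,-0.074,0,0,0,1],[0,0,-0.078,0,0,0,1],[0,0,-0.078,0,0,0,1],[0,0,-0.078,0,0,0,1]]]'| grep -E 'pos|contact'
```

```text
eef_pos: [0.4328, 0.1956, 0.053]
contact_force: [-0.3, -0.6, -0.1]
eef_pos: [0.433, 0.1956, 0.0999]
contact_force: [-0.3, -1.1, -0.1]
```

Clear of the carton. Now I'll retract, rise and take a picture.

```bash
python3 -m inch '[[[-0.01,0,0,0,0,0,1],[-0.025,0,0,0,0,0,1],[-0.04,0,0,0,0,0,1],[-0.048,0,0,0,0,0,1],[-0.048,0,0,0,0,0,1],[-0.048,0,0,0,0,0,1],[-0.048,0,-0.03,0,0,0,1],[-0.048,0,-0.07,0,0,0,1],[-0.048,0,-0.11,0,0,0,1],[-0.048,0,-0.15,0,0,0,1],[-0.048,0,-0.165,0,0,0,1],[-0.048,0,-0.165,0,0,0,1]]]' | grep -E 'pos|contact'
python3 -m inch '[[[0,0,0,0,0,0.03,1],[0,0,0,0,0,0.08,1],[0,0,0,0,0,0.13,1],[0,0,0,0,0,0.18,1],[0,0,0,0,0,0.23,1],[0,0,0,0,0,0.28,1],[0,0,0,0,0,0.33,1],[0,0,0,0,0,0.38,1],[0,0,0,0,0,0.43,1],[0,0,0,0,0,0.48,1],[0,0,0,0,0,0.5,1],[0,0,0,0,0,0.5,1]]]' | grep -E 'pos|contact'
python3 -m inch '[[[0,0,0,0,0,0.04,1],[0,0,0,0,0,0.09,1],[0,0,0,0,0,0.14,1],[0,0,0,0,0,0.19,1],[0,0,0,0,0,0.24,1],[0,0,0,0,0,0.29,1],[0,0,0,0,0,0.34,1],[0,0,0,0,0,0.39,1],[0,0,0,0,0,0.44,1],[0,0,0,0,0,0.49,1],[0,0,0,0,0,0.54,1],[0,0,0,0,0,0.543,1]]]' | grep -E 'pos|contact'
python3 -m inch '[[[0,0,0,0,0,0,1],[0,0,0,0,0,0,1],[0,0,0,0,0,0,1]]]'|grep grip
python3 go.py 0.549 0.096 0.05 -13
python3 -c "
from h import *
b=save('top','t5.png')[:,:,::-1]
cv2.imwrite('pics/c7.png',cv2.resize(b[130:310,90:410],None,fx=2.5,fy=2.5,interpolation=cv2.INTER_CUBIC))"
```

```text
eef_pos: [0.43, 0.1683, 0.2011]
contact_force: [0.2, 0.1, -0.9]
eef_pos: [0.4276, 0.1667, 0.1969]
contact_force: [1.1, -0.6, -1.2]
eef_pos: [0.428, 0.1669, 0.1975]
contact_force: [0.3, 0.0, -0.9]
grip_width: 0.0184
shift [0.2229 0.0702 0.2471] turn [0.0003 0.0013 0.0002] t 22.6667 [0.4284 0.1671 0.1985] F [ 0.65 -0.44 -1.04] q [ 0.73  0.11 -0.38 -0.   -1.08  0.62]
```

View pics/c7.png

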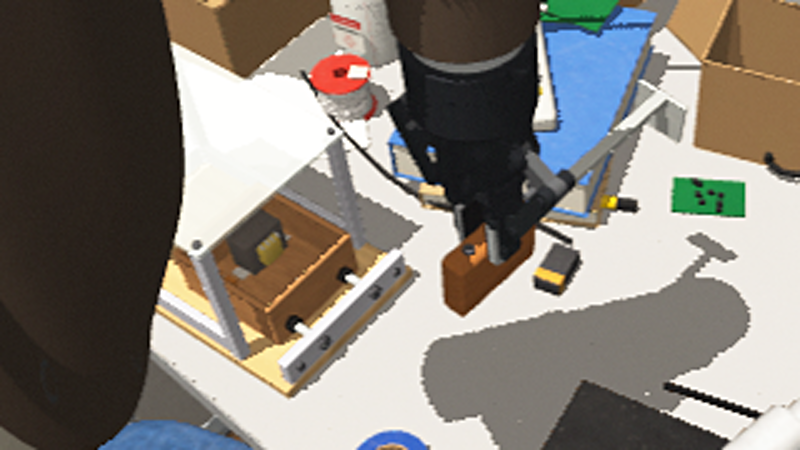

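The carton is level and square against both buffers (crop (345,275) and (295,325)). Back over the hook's original spot to put it down.

```bash
python3 -m inch '[[[0.04,0.013,0,0,0,0,1],[0.09,0.028,0,0,0,0,1],[0.14,0.044,0,0,0,0,1],[0.19,0.06,0,0,0,0,1],[0.223,0.07,0,0,0,0,1],[0.223,0.07,0,0,0,0,1],[0.223,0.07,0.05,0,0,0,1],[0.223,0.07,0.1,0,0,0,1],[0.223,0.07,0.15,0,0,0,1],[0.223,0.07,0.2,0,0,0,1],[0.223,0.07,0.247,0,0,0,1],[0.223,0.07,0.247,0,0,0,1]]]' | grep -E 'pos|contact'
python3 -m inch '[[[0,0,0.01,0,0,0,1],[0,0,0.02,0,0,0,1],[0,0,0.03,0,0,0,1],[0,0,0.04,0,0,0,1],[0,0,0.05,0,0,0,1],[0,0,0.05,0,0,0,1],[0,0,0.05,0,0,0,1],[0,0,0.05,0,0,0,1]]]'
python3 go.py 0.549 0.096 0.0118 -13
```

```text
eef_pos: [0.5442, 0.0946, 0.0449]
contact_force: [-0.9, 0.4, -2.2]
t: 24.38
eef_pos: [0.5495, 0.0962, 0.0208]
orientation: [[0.974, -0.226, -0.001], [-0.226, -0.974, 0.001], [-0.001, -0.0, -1.0]]
contact_force: [-0.2, 0.2, -0.9]
grip_width: 0.0182
grasp_force: 58.4
shift [-0.0007  0.0005  0.015 ] turn [-0.0002  0.0006 -0.0006] t 24.3833 [0.5495 0.0962 0.0208] F [-0.15  0.19 -0.93] q [ 0.46  0.47 -0.38 -0.   -0.72  0.88]
```

```bash
python3 -m inch '[[[0,0,0.003,0,0,0,1],[0,0,0.006,0,0,0,1],[0,0,0.009,0,0,0,1],[0,0,0.011,0,0,0,1],[0,0,0.012,0,0,0,1],[0,0,0.012,0,0,0,1],[0,0,0.012,0,0,0,1]]]' | grep -E 'pos|contact'
python3 -m inch '[[[0,0,0.001,0,0,0,1],[0,0,0.002,0,0,0,1],[0,0,0.002,0,0,0,1],[0,0,0.002,0,0,0,1]]]' | grep -E 'pos|contact'
```

```text
eef_pos: [0.5492, 0.0961, 0.0132]
contact_force: [-0.2, 0.9, -1.0]
eef_pos: [0.5493, 0.0961, 0.0121]
contact_force: [0.6, 0.4, -1.3]
```

```bash
python3 -m inch '[[[0,0,0.001,0,0,0,1],[0,0,0.001,0,0,0,1],[0,0,0.001,0,0,0,1]]]' | grep -E 'pos|contact'
python3 -m inch '[[[0,0,0.001,0,0,0,1],[0,0,0.001,0,0,0,1],[0,0,0.001,0,0,0,1]]]' | grep -E 'pos|contact'
```

```text
eef_pos: [0.5493, 0.0962, 0.0118]
contact_force: [-1.8, 0.6, 1.1]
eef_pos: [0.5493, 0.0963, 0.0117]
contact_force: [-2.3, 0.8, 4.1]
```

Touching the table. Release gradually, rise and take a last look.

```bash
python3 -m inch '[[[0,0,-0.001,0,0,0,0.4],[0,0,-0.001,0,0,0,0.2],[0,0,-0.001,0,0,0,0],[0,0,-0.001,0,0,0,-0.4],[0,0,-0.001,0,0,0,-1],[0,0,-0.001,0,0,0,-1],[0,0,-0.001,0,0,0,-1],[0,0,-0.001,0,0,0,-1],[0,0,-0.001,0,0,0,-1],[0,0,-0.001,0,0,0,-1]]]' | grep -E 'contact|grip'
python3 -m inch '[[[0,0,-0.02,0,0,0,-1],[0,0,-0.06,0,0,0,-1],[0,0,-0.1,0,0,0,-1],[0,0,-0.15,0,0,0,-1],[0,0,-0.2,0,0,0,-1],[0,0,-0.25,0,0,0,-1],[0,0,-0.25,0,0,0,-1],[0,0,-0.25,0,0,0,-1],[0,0,-0.25,0,0,0,-1],[0,0,-0.25,0,0,0,-1]]]' | grep -E 'pos|contact'
python3 -c "
from h import *
b=save('top','t6.png')[:,:,::-1]
cv2.imwrite('pics/c8.png',cv2.resize(b[130:350,90:410],None,fx=2.5,fy=2.5,interpolation=cv2.INTER_CUBIC))"
```

```text
contact_force: [0.2, -0.3, -0.2]
grip_width: 0.0857
eef_pos: [0.5484, 0.0957, 0.1601]
contact_force: [-0.2, 0.0, 0.1]
```

View pics/c8.png

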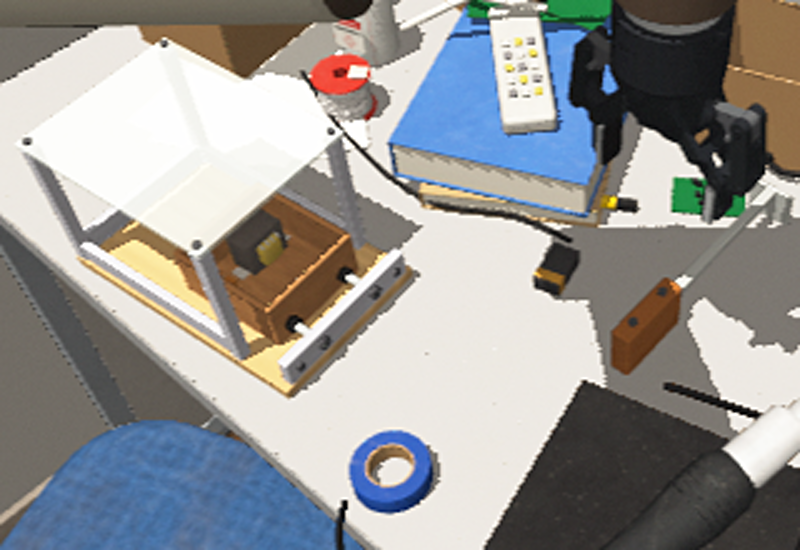

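The hook stands upright at (650,325), the carton is square at the buffers, and the battery and tape are where they were.

```bash
python3 -c "
from workcell import *
print(sign_off())"
```

```text
the job is handed in; nothing more can be done
None
```

The job is handed in, with no verdict returned: the carton was pulled up to the buffers (about 8 N on the hook, I estimate 5–6 N of it on the buffers) and looked level and square there, and the hook is back upright in its original spot with nothing seen to have shifted.

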